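# Stand the toppled housing up, seat it in the V locator and fold the checking leaf over it

### The arm

A 6-joint arm with a two-finger parallel gripper is mounted at the origin on a cart in front of the work surface, level with it; the furniture and walls round the work are solid. World frame = base frame: x ahead of the robot, y to its left, z up, the work surface at z = 0. Lengths are in m, angles in degrees, forces in N, time in s.
With the tool pointing down it reaches from about 0.375 to 0.75 m from the base axis. Payload 9 kg.
Tool frame: the origin (TCP) lies where the fingers leave the gripper's body, on its centre line; the fingertips stand 73 mm ahead of it and the grasp point (between the pads) lies 54 mm ahead of it (robot.tip_reach is the distance from the TCP to the fingertips, in m); z points along the fingers, y is the direction in which the jaws open and shut (so a half turn about z gives the same grasp; the last joint's range is limited). The gripper opens to 85 mm and grips with 20 to 120 N. Pads are 22 mm wide; open, the fingers measure 114 mm over their backs; the gripper's body (76 mm by 85 mm) begins 54 mm behind the grasp point. The pads swing forward as they close: fully open they stand 13 mm farther back than shut.
Start: joints at [-79.509, 5.964, 5.575, 89.605, 0, 77.527], TCP at [0.234, -0.552, 0.304] pointing down, gripper open.
Joint ranges: [-171.21, 171.21], [-48.23, 106.86], [-62.78, 66.21], [-105.2, 120.99], [-86.42, 89.51], [-180, 180]. Speed limits (degrees/s): [127.2, 127.2, 147.25, 180, 180, 180].

### API

Orientations are given as [roll, pitch, yaw] about the fixed x, y, z axes, in that order (R = Rz(yaw) Ry(pitch) Rx(roll)).
In Python, from plant import robot gives the robot as it stands. Calls block until the motion is done:
- robot.move_pose(position, orientation): joint-space move of the TCP to a pose.
- robot.line_to(position, vel=0.15, rotation=None, guard=None): straight line of the TCP; rotation=None keeps the orientation; vel is the mean speed in m/s. With guard (N) it stops when the force on the tool has changed by that much, and returns True; else False.
- robot.goto_joints(angles): joint-space move.
- robot.set_gripper(opening): finger opening in m; the grip force is fixed at half the most; returns when the fingers have stopped.
- robot.pause(seconds).
- robot.ik(position, orientation): joint angles nearest the present ones, or None.
- robot.observe(): the state.
- robot.grab_frame(name): name is "scene" or "top" or "wrist"; returns the picture (384x512x3 uint8, blue, green, red); there is no depth.
- robot.get_calibration(name): a dict with "vertical_fov" (degrees; the focal length in pixels is half the picture's height over the tangent of half this angle, whatever the lens; pixels are square), "cx", "cy" (the principal point, pixels), "rvec" (rotation vector, rad) and "tvec" (3), from world to camera coordinates, as OpenCV has them. Camera axes: x right, y down, z forward; pixel columns grow to the right and rows downward; lengths in m; the calibration is good to about 2 mm. A picture is of the moment at which its call begins: read the wrist's pose just before it. get_calibration takes no time and is no camera call; for the wrist camera it gives the pose at the moment of the call.
A pose or a line that the arm cannot do raises robot.IKError and nothing moves.
- robot.job_done(): hands the job in, once; it reports no verdict.
The state is a dict: "time": time; "q": joint angles; "qvel": joint speeds; "joint_torque": joint torques, N m; "tool_pos": TCP position; "tcp_rot": TCP orientation; "ft_force": force on the tool from outside, world axes, zero at the start; "torque": the same for the moment, N m; "gripper_width": finger opening in m.
Only numpy, scipy, OpenCV 4.12 (cv2) and the standard library are available. Lean on these libraries where they do the work, as an engineer would, in place of code of your own. Each camera call takes 0.05 s, during which the arm holds its last target.

### The job

The short turned housing that has toppled onto its side is to be checked in the fixture. Tip it back up onto its closed base, open end up, by pushing on it, push it along the plate fully home into the V of the locator, and then push the hinged checking leaf over until it lies shut above the housing. Use pushes only: the housing must not be gripped or lifted off the plate, the other loose things near the work stay where they are, and at the end the robot is clear.

Things in the scene. Friction and masses are not known exactly. Their poses are not given: they have to be found in the camera images.
- housing_center (a point): Centre of the workpiece: turned aluminium cup, diameter 46 mm, 30 mm long, about 50 g, loose, lying on its side at the start (centre 23 mm up); lying, it rolls easily. Its z axis is its turning axis, pointing from the closed base to the open end with the screw bosses. Standing as wanted, z is up and the centre 15 mm up.
- housing_top (a point): Centre of the housing's open end face, 30 mm up when it stands as wanted. Pushed high on this face towards the base, the housing tips over the lower rim of its base; the fingertip goes forward and upward with it, in an arc about that rim, as a low level push only slides it. Past about 33 degrees it falls upright by itself.
- seat (a point): Point on the plate under the axis of a housing that is home in the V locator. x points into the V (the way to push, level), z up. Locator: fixed steel block 84 mm wide (y), 32 mm high, upright 90 degree V, 48 mm wide at the mouth in the front face at x = +8.5 mm, root at x = +32.5 mm, back at x = +74 mm. No floor: the housing slides on the surface plate.
- leaf (a joint): Angle of the checking leaf, rad: 0 shut (level, over seat and locator), 1.57 upright, up to 1.95 leaning back from the V. Starts standing open. Snug hinge (0.15 N m): it stays where left, so push it all the way (2 to 3 N at the free end). Aluminium plate 40 mm wide, 7 mm thick, three dark bushes 2 mm proud on top, 97 mm long from the hinge, then the tab.
- leaf_hinge (a point): Middle of the leaf's hinge axis, on the fixed locator: 62 mm behind the seat (x = +62 mm in the seat's frame) and 35.5 mm above the plate; the axis runs along the seat's y. Lugs rise to 44 mm above the plate beside it.
- leaf_tab (a point): Point on the upper face of the leaf's finger tab (22 mm wide, 5 mm thick, ends 119 mm from the hinge), 108 mm from the hinge axis, 3.5 mm above the leaf's mid plane. z: normal of the upper face, up when shut (then 39 mm above the plate), away from the V when open; x: from tab to hinge.
- leaf_lip (a point): Middle of the lower edge of the 7 mm thick, 40 mm wide lip under the leaf's end. Leaf shut, the lip hangs to 20 mm above the plate, 28 to 35 mm in front of the seat (x = -28 to -35 mm), and the leaf's underside is at 32 mm: the leaf shuts only over a housing that is home.
- spare_housing: Bystander, loose: another turned housing, 46 mm across and 38 mm high, standing. Origin at the centre of its underside.
- v_block: Bystander, loose: small steel V-block, 33 x 40 x 34 mm high. Origin at the centre of its underside.
- gauge_block: Bystander, loose: steel gauge block standing on end, 35 x 9 x 50 mm high. Origin at the centre of its underside.
- hex: Bystander, loose: dark hex key lying flat, 33 x 82 x 5 mm. Origin at the centre of its underside.
Not all that is in view belongs to the job. What is shaped like the part that bears seat but blue is not meant. Leave any orange or turquoise look-alike of the part that bears housing_center alone.

How it is judged:
By the outcome, as a careful person would: the job done as asked, in the order asked, and still so for the second after the job is handed in, with the robot touching nothing.
It also fails if it takes over 69 s, if anything falls off the work surface, if the arm or the gripper's body presses on something with over 40 N, if the wrist force passes 120 N, or if a joint passes its speed limit or range.

## Working session

There is one attempt and no reset: what is moved stays moved. The work goes in short steps, each a Python script; the robot and the scene stay as the last script left them, time stands still between calls to the robot, and variables do not carry over. Pictures are saved under pics/ and viewed, and the job is handed in when it is done.

```bash
ls; mkdir -p pics; python3 - <<'E'
from plant import robot
import cv2
for n in ("scene","top","wrist"):
    c=robot.get_calibration(n); print(n,c)
    im=robot.grab_frame(n); cv2.imwrite(f"pics/{n}0.png",im)
o=robot.observe(); print(o)
E
```

```text
pics
scene {'vertical_fov': 49.98034043991761, 'cx': 252.84994939469598, 'cy': 189.72620819182015, 'rvec': array([ 1.93110859, -1.14695791,  0.6287251 ]), 'tvec': array([-0.3510486 ,  0.29937364,  0.60656913])}
top {'vertical_fov': 51.77713614811835, 'cx': 253.76287704838978, 'cy': 193.54931515278608, 'rvec': array([ 2.14463799, -2.13730481,  0.12205965]), 'tvec': array([-0.07429699,  0.55535318,  0.8511693 ])}
wrist {'vertical_fov': 58.999003109514035, 'cx': 257.5969790923919, 'cy': 189.32976850688425, 'rvec': array([-2.38014413,  1.57864283,  0.26407893]), 'tvec': array([-0.59822747, -0.04141683,  0.38134416])}
{'time': 0.15, 'q': array([-7.95061948e+01,  5.99031124e+00,  5.53863520e+00,  8.96037016e+01,
       -1.82107154e-03,  7.75256622e+01]), 'qvel': array([ 0.01259955, -0.11340339,  0.1095845 ,  0.00507336,  0.07560105,
       -0.06814815]), 'joint_torque': array([ 3.76080105e-03, -5.57357812e+01,  5.04006922e+01,  1.25581917e-02,
       -2.21538530e-04, -2.29226379e-05]), 'tool_pos': array([ 0.23409165, -0.55226564,  0.30331837]), 'tcp_rot': array([-1.79945536e+02, -1.01836075e-02,  2.29681390e+01]), 'ft_force': array([-0.1803339 ,  0.44085455,  0.00271034]), 'torque': array([-0.01119942, -0.04382496, -0.00127321]), 'gripper_width': 0.08541800779021745}
```

View pics/scene0.png

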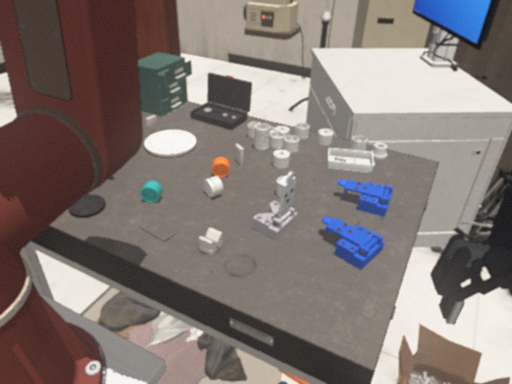

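View pics/top0.png

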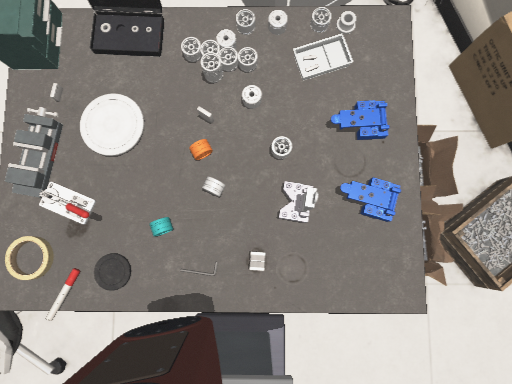

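View pics/wrist0.png

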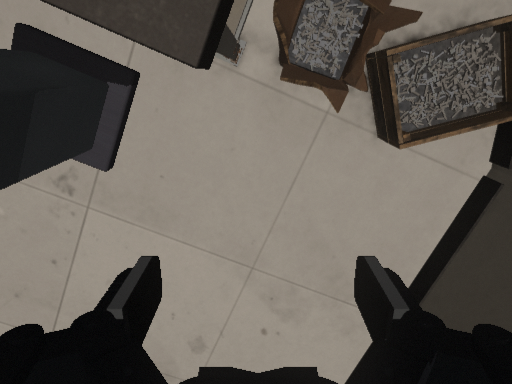

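Candidates for the housing: white lying cup, top (213,186); orange (201,149); turquoise (162,227); standing cups (282,148) and (251,95). I choose the white lying one. Locator: the grey one at (298,200), not the blue ones at (360,119) and (372,198). Next, close crops.

```bash
cat > h.py <<'E'
import numpy as np, cv2
from plant import robot
def K(c):
    f=192/np.tan(np.radians(c['vertical_fov']/2)); return np.array([[f,0,c['cx']],[0,f,c['cy']],[0,0,1.]])
def ray(c,uv,z):
    R,_=cv2.Rodrigues(np.array(c['rvec'])); t=np.array(c['tvec'])
    d=R.T@np.linalg.inv(K(c))@np.array([uv[0],uv[1],1.]); o=-R.T@t
    return o+d*(z-o[2])/d[2]
def proj(c,P):
    p,_=cv2.projectPoints(np.atleast_2d(np.array(P,float)),np.array(c['rvec']),np.array(c['tvec']),K(c),None); return p[:,0]
def crop(im,u0,v0,u1,v1,s,name):
    a=cv2.resize(im[v0:v1,u0:u1],None,fx=s,fy=s,interpolation=cv2.INTER_CUBIC)
    for u in range((u0+9)//10*10,u1,10):
        cv2.putText(a,str(u),((u-u0)*s,8),0,.3,(0,0,255),1); cv2.line(a,((u-u0)*s,10),((u-u0)*s,16),(0,0,255),1)
    for v in range((v0+9)//10*10,v1,10):
        cv2.putText(a,str(v),(0,(v-v0)*s+3),0,.3,(0,0,255),1); cv2.line(a,(20,(v-v0)*s),(26,(v-v0)*s),(0,0,255),1)
    cv2.imwrite('pics/'+name,a)
E
python3 - <<'E'
from h import *
c=robot.get_calibration('top'); im=cv2.imread('pics/top0.png')
crop(im,190,100,325,200+30,5,'c1.png')
crop(cv2.imread('pics/scene0.png'),190,130,310,260,5,'c2.png')
for n,uv,z in [('house',(213,186),.023),('loc',(298,200),.03),('spare',(282,148),.038),('vb',(257,261),.034),('gb',(205,114),.05),('hex',(200,268),0),('or',(201,149),.02),('tq',(162,227),.02)]:
    print(n,ray(c,uv,z).round(3))
E
```

```text
house [0.575 0.021 0.023]
loc [ 0.542 -0.172  0.03 ]
spare [ 0.66  -0.136  0.038]
vb [ 0.406 -0.08   0.034]
gb [0.737 0.039 0.05 ]
hex [0.389 0.051 0.   ]
or [0.662 0.051 0.02 ]
tq [0.481 0.136 0.02 ]
```

View pics/c1.png

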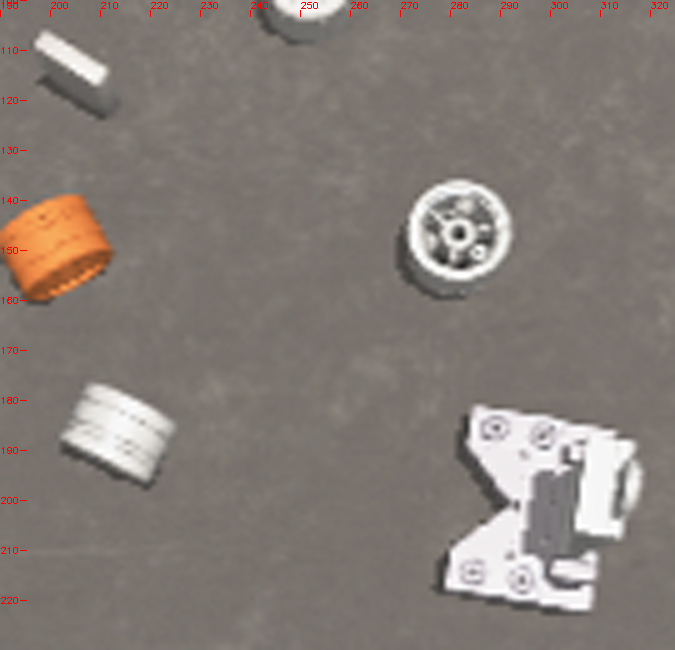

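View pics/c2.png

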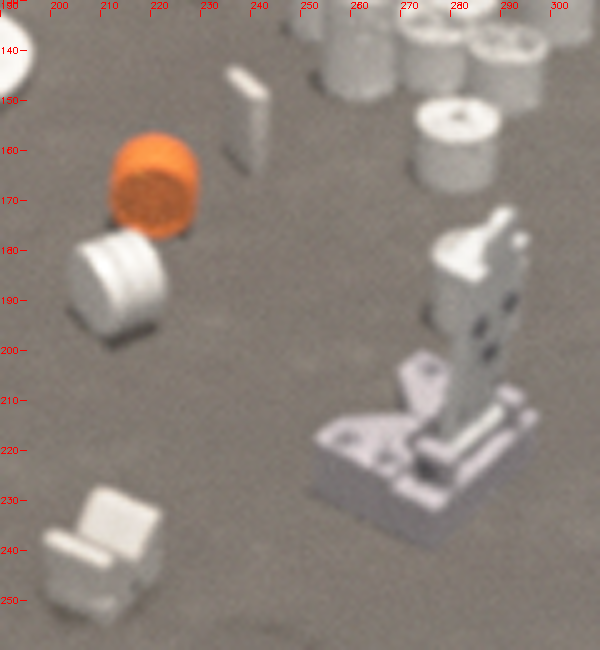

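```bash
python3 - <<'E'
from h import *
for n in ('scene','top','wrist'):
    c=robot.get_calibration(n);R,_=cv2.Rodrigues(c['rvec']); print(n,'pos',(-R.T@c['tvec']).round(3),'fwd',R[2].round(3),'right',R[0].round(3))
for y in (0,22.968,90,-90,180):
  for p in ([.5,-.07,.3],[.45,-.05,.27]):
    q=robot.ik(p,[180,0,y]); print(y,p,None if q is None else np.round(q,0))
    q=robot.ik(p,[180,-20,y]); print(y,p,'pitch-20',None if q is None else np.round(q,0))
E
```

```text
scene pos [-0.133 -0.453  0.598] fwd [ 0.733  0.375 -0.567] right [ 0.468 -0.883  0.021]
top pos [ 0.436 -0.092  0.917] fwd [ 0.135  0.022 -0.991] right [ 0.005 -1.    -0.022]
wrist pos [ 0.31  -0.519  0.374] fwd [-0.299 -0.125 -0.946] right [ 0.389 -0.921 -0.001]
0 [0.5, -0.07, 0.3] [-23. -11. -11.  90.   0. 157.]
0 [0.5, -0.07, 0.3] pitch-20 [-27. -33. -31.  75.   9. 154.]
0 [0.45, -0.05, 0.27] [-23. -20. -22.  88.   0. 157.]
0 [0.45, -0.05, 0.27] pitch-20 [-28. -45. -41.  76.   9. 154.]
22.968 [0.5, -0.07, 0.3] [-23. -11. -11.  90.   0. 134.]
22.968 [0.5, -0.07, 0.3] pitch-20 [-30. -28. -27.  79.  16. 128.]
22.968 [0.45, -0.05, 0.27] [-23. -20. -22.  88.   0. 134.]
22.968 [0.45, -0.05, 0.27] pitch-20 [-32. -39. -37.  80.  16. 127.]
90 [0.5, -0.07, 0.3] [-23. -11. -11.  90.   0.  67.]
90 [0.5, -0.07, 0.3] pitch-20 [-31.  -4.  -6.  98.  17.  57.]
90 [0.45, -0.05, 0.27] [-23. -20. -22.  88.   0.  67.]
90 [0.45, -0.05, 0.27] pitch-20 [-32. -13. -18.  96.  17.  56.]
-90 [0.5, -0.07, 0.3] [ -23.  -11.  -11.   90.    0. -113.]
-90 [0.5, -0.07, 0.3] pitch-20 [ -14.  -14.  -15.   83.  -19. -105.]
-90 [0.45, -0.05, 0.27] [ -23.  -20.  -22.   88.    0. -113.]
-90 [0.45, -0.05, 0.27] pitch-20 [ -13.  -23.  -26.   82.  -19. -104.]
180 [0.5, -0.07, 0.3] [-23. -11. -11.  90.   0. -23.]
180 [0.5, -0.07, 0.3] pitch-20 [-20.  11.   8. 106.  -7. -19.]
180 [0.45, -0.05, 0.27] [-23. -20. -22.  88.   0. -23.]
180 [0.45, -0.05, 0.27] pitch-20 [-20.   1.  -5. 103.  -7. -18.]
```

```bash
python3 - <<'E'
from h import *
robot.move_pose([.47,-.07,.28],[180,0,180])
c=robot.get_calibration('wrist'); im=robot.grab_frame('wrist'); cv2.imwrite('pics/w1.png',im)
np.save('w1.npy',c,allow_pickle=True); print(robot.observe()['time'],c)
E
```

```text
2.1417 {'vertical_fov': 58.999003109514035, 'cx': 257.5969790923919, 'cy': 189.32976850688425, 'rvec': array([-2.0459845 , -2.03973253, -0.33893411]), 'tvec': array([ 0.06838499, -0.47881904,  0.20644601])}
```

View pics/w1.png

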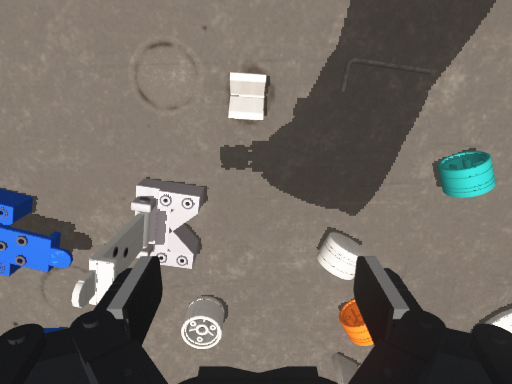

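```bash
python3 - <<'E'
from h import *
im=cv2.imread('pics/w1.png')
crop(im,310,210,390,290,8,'c3.png'); crop(im,70,160,230,310,5,'c4.png')
E
```

```text
(no output)
```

View pics/c3.png

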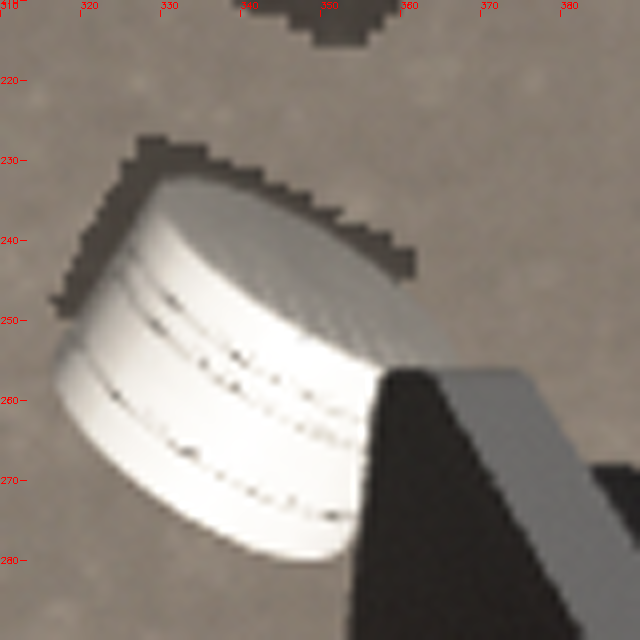

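View pics/c4.png

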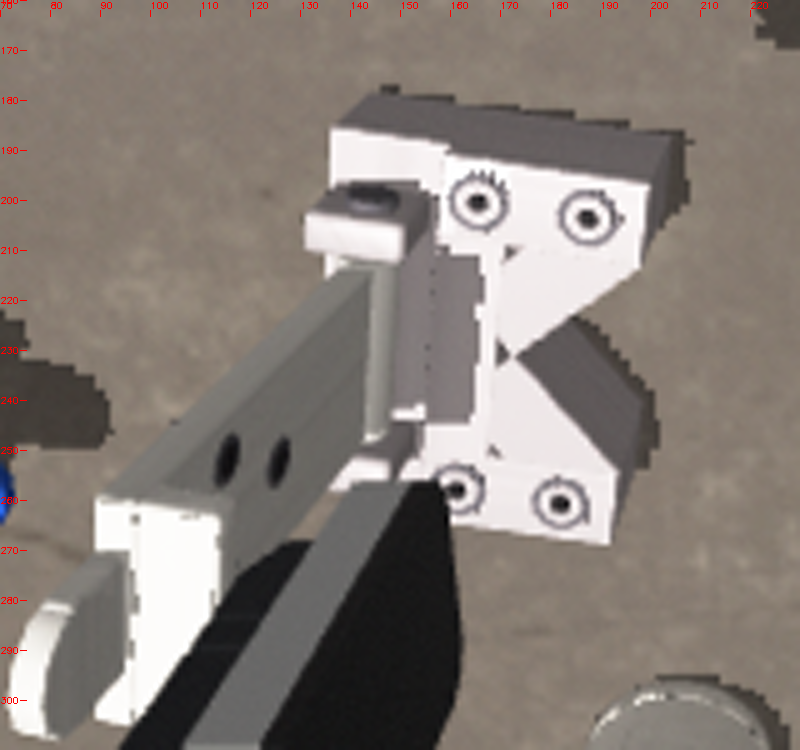

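```bash
python3 - <<'E'
from h import *
robot.move_pose([.62,-.05,.26],[180,0,0])
c=robot.get_calibration('wrist'); im=robot.grab_frame('wrist'); cv2.imwrite('pics/w2.png',im)
np.save('w2.npy',c,allow_pickle=True); print(robot.observe()['time'],robot.tip_reach)
E
```

```text
4.95 0.0726
```

View pics/w2.png

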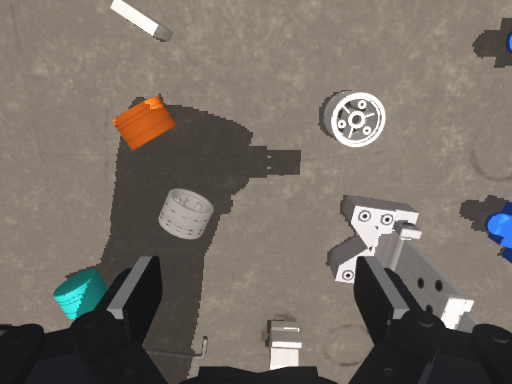

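```bash
python3 - <<'E'
from h import *
im=cv2.imread('pics/w2.png')
crop(im,145,175,230,250,8,'c5.png'); crop(im,320,185,480,330,5,'c6.png')
E
```

```text
(no output)
```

View pics/c5.png

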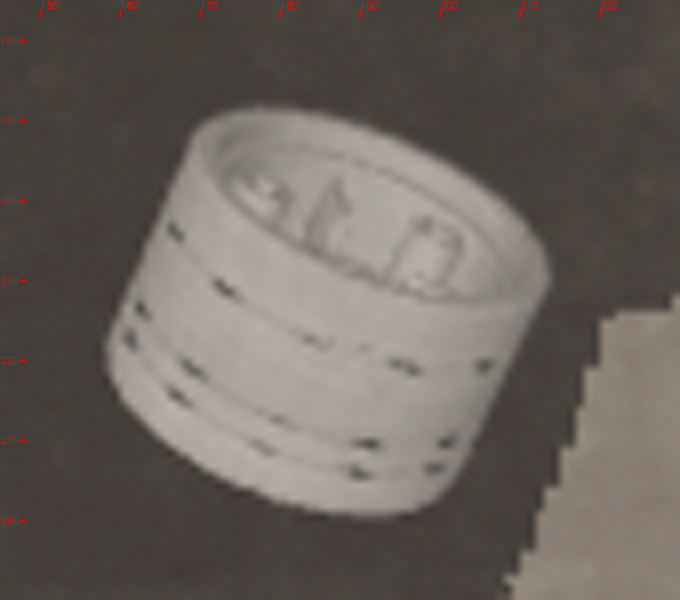

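View pics/c6.png

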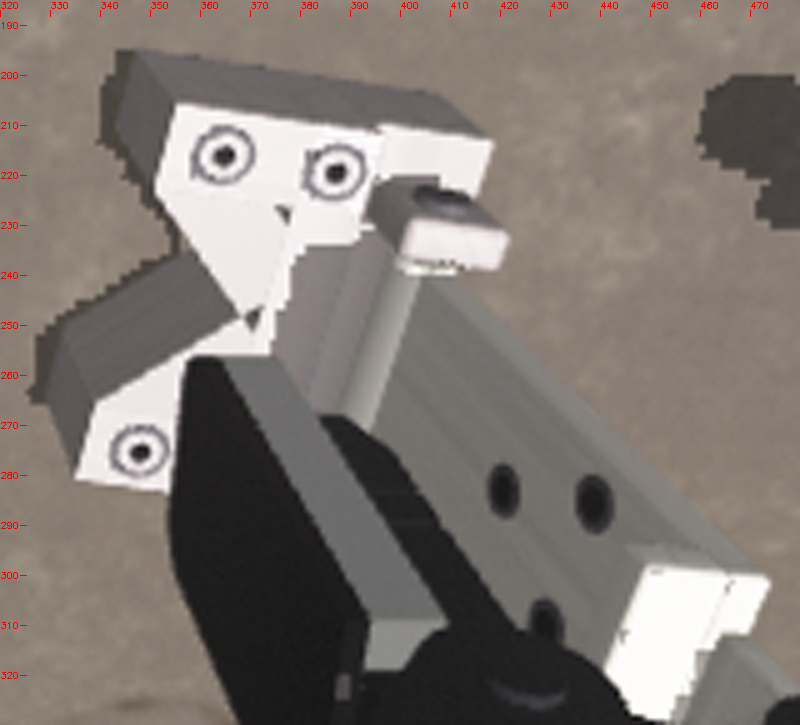

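```bash
cat > fit.py <<'E'
from h import *
from scipy.optimize import least_squares
w1=np.load('w1.npy',allow_pickle=True).item(); w2=np.load('w2.npy',allow_pickle=True).item(); tp=robot.get_calibration('top')
A=lambda p,s:(np.array(p,float)+0.5/s-0.5)
S={'w1':(w1,A([(192,269),(193,255),(171,231),(197,213),(199,196.5),(136,185)],5),[(8.5,42),(8.5,24),(32.5,0),(8.5,-24),(8.5,-42),(74,-42)]),
'w2':(w2,A([(355,205.5),(351,224),(367,248),(338,266),(335,281),(418,213)],5),[(8.5,42),(8.5,24),(32.5,0),(8.5,-24),(8.5,-42),(74,42)]),
'top':(tp,A([(284,181),(278,218),(292,201),(308,221.5)],5),[(8.5,42),(8.5,-42),(32.5,0),(74,-42)])}
def rs(p,ks):
    r=[]
    for k in ks:
        c,uv,m=S[k]; m=np.array(m)/1e3; a=p[2]; 
        P=np.c_[p[0]+m[:,0]*np.cos(a)-m[:,1]*np.sin(a),p[1]+m[:,0]*np.sin(a)+m[:,1]*np.cos(a),np.full(len(m),.032)]
        r.append((proj(c,P)-uv).ravel())
    return np.concatenate(r)
for ks in (['w1'],['w2'],['top'],['w1','w2']):
    f=least_squares(rs,[.545,-.13,-1.73],args=(ks,),x_scale=[.01,.01,.1],loss='soft_l1'); print('seat',ks,f.x[:2].round(4),np.degrees(f.x[2]).round(2),'rms',np.sqrt((rs(f.x,ks)**2).mean()).round(2))
H={'w2':(w2,A([(178.1,188.3),(170,191.9),(168.1,195.6),(158.4,217.5),(160.6,224.4),(171.9,233.1),(182.5,238.1),(192.5,239.8),(200,236.9),(214,208.8),(207.5,201.3),(195,192.5),(186.3,189)],8)),
'w1':(w1,A([(330.6,232.3),(328.1,236.9),(317.5,256.3),(319.4,262.5),(328.8,271.3),(340,278.1),(348.8,280),(341.3,233.8),(353.8,241.3),(363.8,248.8)],8)),
'top':(tp,A([(207,176),(223,185),(218,197),(201,188)],5))}
t=np.linspace(0,2*np.pi,60)
def rh(p,ks):
    r=[]
    a=np.array([np.cos(p[2]),np.sin(p[2]),0]); b=np.array([-a[1],a[0],0]); cc=np.array([p[0],p[1],.023])
    P=np.concatenate([cc+s*.015*a+.023*(np.cos(t)[:,None]*b+np.sin(t)[:,None]*np.array([0,0,1])) for s in(-1,1)])
    for k in ks:
        c,uv=H[k]; h=cv2.convexHull(proj(c,P).astype(np.float32))
        r+=[cv2.pointPolygonTest(h,(float(u),float(v)),True) for u,v in uv]
    return np.array(r)
for ks in (['w1'],['w2'],['top'],['w1','w2']):
    f=least_squares(rh,[.575,.021,-.4],args=(ks,),x_scale=[.01,.01,.1],diff_step=1e-3,loss='soft_l1'); print('house',ks,f.x[:2].round(4),np.degrees(f.x[2]).round(2),'rms',np.sqrt((rh(f.x,ks)**2).mean()).round(2))
print('spare',ray(w2,(358,120),.038).round(3),'orange',ray(w2,(145,123),.023).round(3),'vb',ray(w1,(248,97),.034).round(3))
print('tabend', )
E
python3 fit.py
```

```text
seat ['w1'] [ 0.5448 -0.1269] -99.8 rms 0.94
seat ['w2'] [ 0.5445 -0.1249] -97.85 rms 1.19
seat ['top'] [ 0.5455 -0.1249] -98.11 rms 0.33
seat ['w1', 'w2'] [ 0.5446 -0.1259] -98.96 rms 1.36
house ['w1'] [0.5739 0.0214] -27.33 rms 0.44
house ['w2'] [0.5734 0.0211] -27.99 rms 0.67
house ['top'] [0.5748 0.0245] -22.68 rms 0.58
house ['w1', 'w2'] [0.5736 0.0212] -27.99 rms 0.59
spare [ 0.665 -0.135  0.038] orange [0.661 0.052 0.023] vb [ 0.406 -0.078  0.034]
tabend
```

```bash
python3 - <<'E'
from h import *
a=np.array([np.cos(np.radians(-27.5)),np.sin(np.radians(-27.5))]); c=np.array([.5737,.0212])
p=c+.045*a
robot.move_pose([*p,.17],[180,0,152.5])
robot.set_gripper(0.0)
robot.line_to([*p,.105],vel=.12)
r=robot.line_to([*p,.068],vel=.03,guard=2.5)
o=robot.observe(); print(r,o['tool_pos'],o['tcp_rot'],o['ft_force'],o['gripper_width'],robot.tip_reach,o['time'])
z=o['tool_pos'][2]
robot.line_to([*p,z+.039],vel=.06)
cv2.imwrite('pics/s3.png',robot.grab_frame('scene')); cv2.imwrite('pics/t3.png',robot.grab_frame('top'));cv2.imwrite('pics/w3.png',robot.grab_frame('wrist'))
crop(cv2.imread('pics/s3.png'),150,100,300,240,4,'s3c.png')
o=robot.observe(); print(o['tool_pos'],o['ft_force'],o['time'])
E
```

```text
True [6.13383648e-01 4.97432599e-04 7.27110028e-02] [-1.79987120e+02 -3.92146010e-02  1.52502178e+02] [-2.1497783   0.06783143  6.28745647] -8.147893811775841e-05 0.0726 9.6
[6.13299547e-01 4.68487611e-04 1.11154542e-01] [ 0.07052062 -0.72258898 -0.08389031] 10.5667
```

View pics/s3c.png

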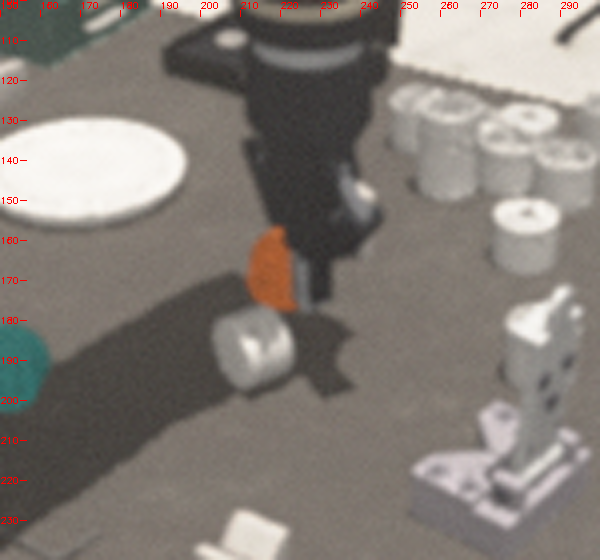

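View pics/w3.png

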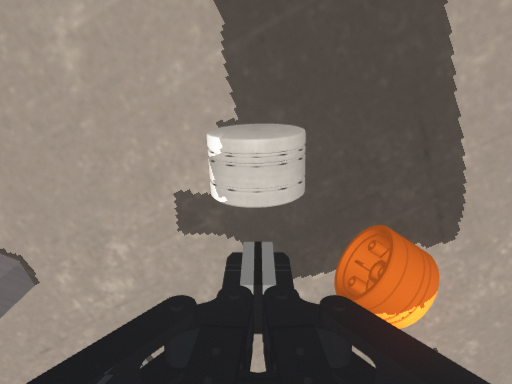

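```bash
cat > tip.py <<'E'
from h import *
a=np.array([np.cos(np.radians(-27.5)),np.sin(np.radians(-27.5))]); c=np.array([.5737,.0212])
piv=c-.015*a; TR=.0727; F=.011; h=.041
def at(th):
    t=np.radians(th); s=.030*np.cos(t)-h*np.sin(t); z=.030*np.sin(t)+h*np.cos(t)
    p=piv+(s+F)*a; return [*p,z+TR]
E
python3 - <<'E'
from tip import *
p=at(0); q=piv+(.030+F+.006)*a
robot.line_to([*q,p[2]],vel=.05)
robot.line_to(p,vel=.02)
for th in (6,12,18): robot.line_to(at(th),vel=.03)
cv2.imwrite('pics/w4.png',robot.grab_frame('wrist'));cv2.imwrite('pics/s4.png',robot.grab_frame('scene'))
crop(cv2.imread('pics/s4.png'),150,120,280,230,5,'s4c.png')
o=robot.observe(); print(o['tool_pos'],o['ft_force'],o['time'])
E
```

```text
[0.58424612 0.01574386 0.12099002] [ 0.36126678  0.92084462 -0.33149148] 12.5083
```

View pics/s4c.png

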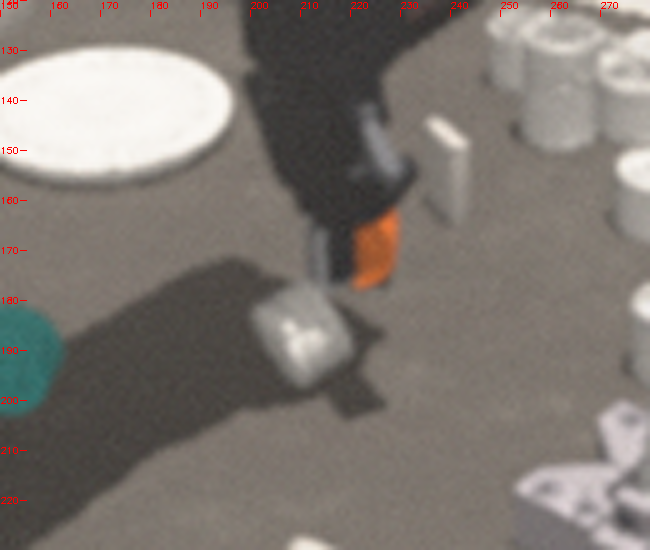

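View pics/w4.png

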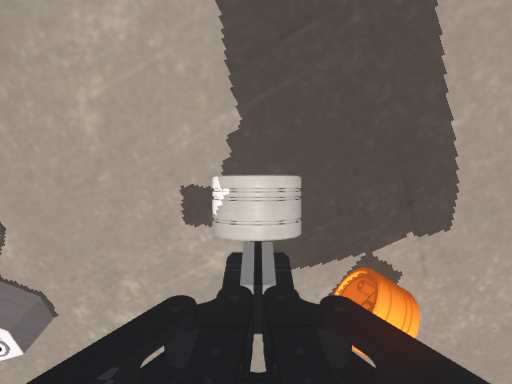

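```bash
python3 - <<'E'
from tip import *
w=robot.get_calibration('wrist'); t=np.linspace(0,2*np.pi,60); s=robot.get_calibration('scene')
for th in (0,6,12,18,24):
  r=np.radians(th)
  P=[]
  for L in (0,.030):
    for x in t:
      S,Z,B=L,.023+.023*np.sin(x),.023*np.cos(x)
      S2=S*np.cos(r)-Z*np.sin(r); Z2=S*np.sin(r)+Z*np.cos(r)
      P.append([*(piv+S2*a+B*np.array([-a[1],a[0]])),Z2])
  p=proj(w,P); q=proj(s,P); print(th,'w',p.min(0).round(),p.max(0).round(),'s',q.min(0).round(1),q.max(0).round(1))
im=cv2.imread('pics/w4.png'); crop(im,190,160,330,260,5,'w4c.png')
E
```

```text
0 w [213. 177.] [301. 263.] s [202.5 175.7] [222.3 197.1]
6 w [212. 177.] [301. 257.] s [201.5 175.3] [221.5 197.1]
12 w [212. 177.] [301. 250.] s [200.3 175. ] [220.7 197.2]
18 w [212. 175.] [301. 241.] s [199.1 175. ] [220.  197.3]
24 w [212. 164.] [302. 231.] s [197.8 175.2] [219.2 197.4]
```

View pics/w4c.png

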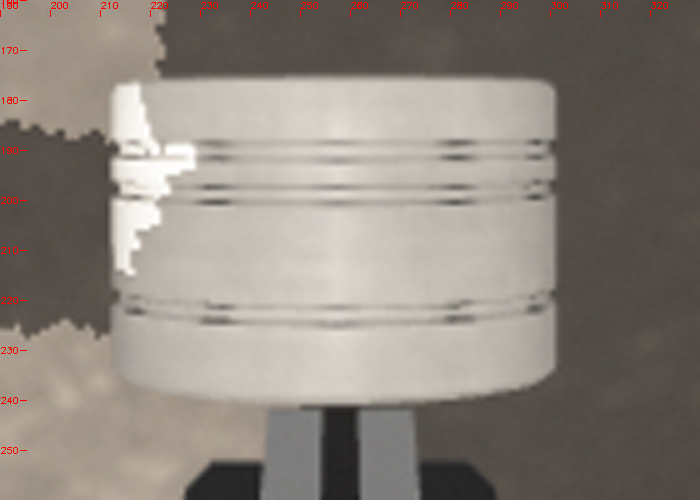

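The picture shows the housing spanning rows 175 to 241, which matches the 18° prediction exactly: it tips without sliding. I'll continue the arc.

```bash
python3 - <<'E'
from tip import *
for th in (24,30,34,38,42,46): robot.line_to(at(th),vel=.03)
p=at(46); robot.pause(.4)
cv2.imwrite('pics/w5.png',robot.grab_frame('wrist'))
p[2]+=.03; robot.line_to(p,vel=.1)
cv2.imwrite('pics/s5.png',robot.grab_frame('scene'))
crop(cv2.imread('pics/s5.png'),150,120,280,230,5,'s5c.png')
o=robot.observe(); print(o['tool_pos'],o['ft_force'],o['time'])
E
```

```text
[0.56240972 0.0270457  0.15247112] [-0.47213003 -0.54447344 -0.58831906] 15.175
```

View pics/s5c.png

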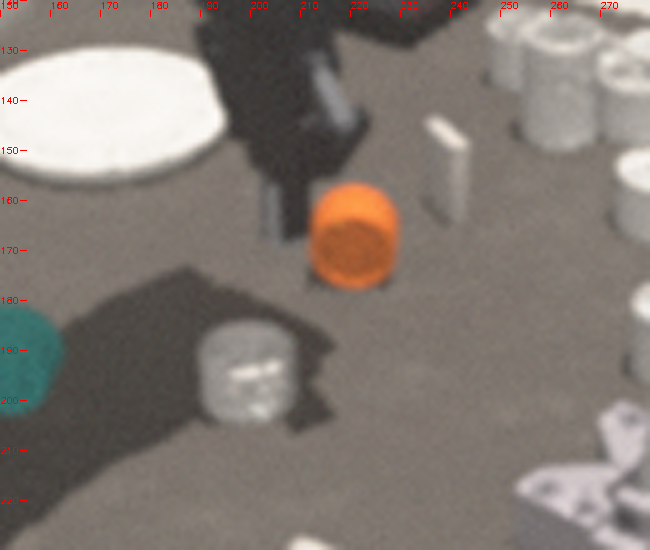

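View pics/w5.png

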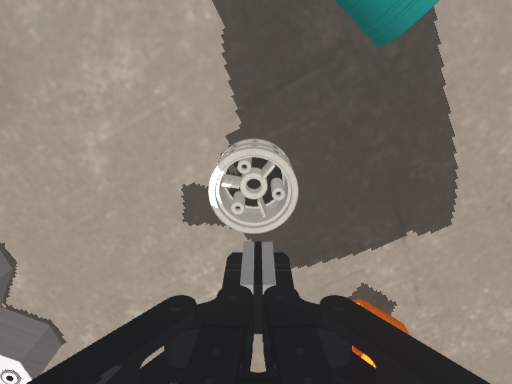

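```bash
python3 - <<'E'
from tip import *
p=at(46); p[2]+=.09; p[:2]=list(np.array(p[:2])+.03*a)
robot.line_to(p,vel=.15)
w=robot.get_calibration('wrist'); np.save('w6.npy',w,allow_pickle=True)
im=robot.grab_frame('wrist'); t=robot.grab_frame('top'); cv2.imwrite('pics/w6.png',im);cv2.imwrite('pics/t6.png',t)
for k,c in (('w',w),('t',robot.get_calibration('top'))): print(k,proj(c,[*(piv-.023*a),.03]).round(1))
crop(im,200,60,320,180,6,'w6c.png'); crop(t,190,170,320,260,6,'t6c.png')
E
```

```text
w [[257.3 116.8]]
t [[204.7 200.7]]
```

View pics/w6c.png

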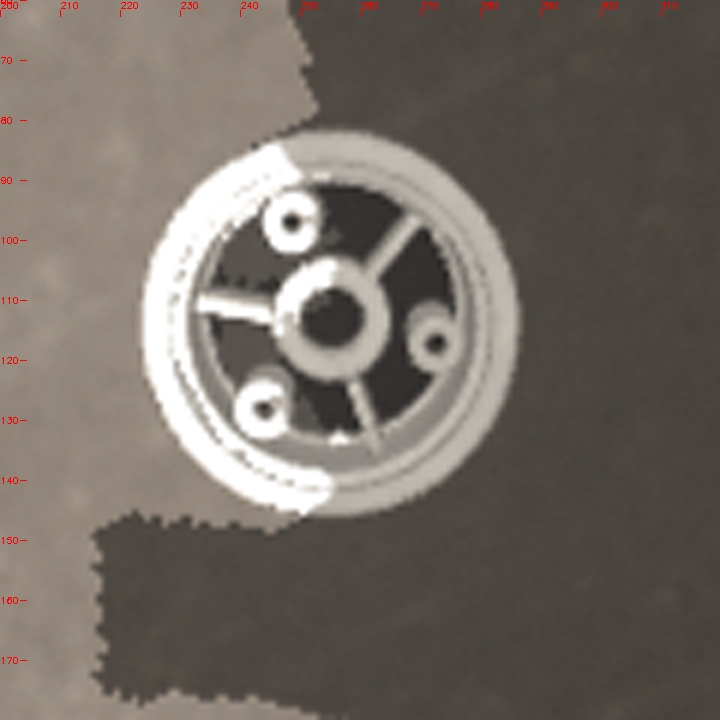

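View pics/t6c.png

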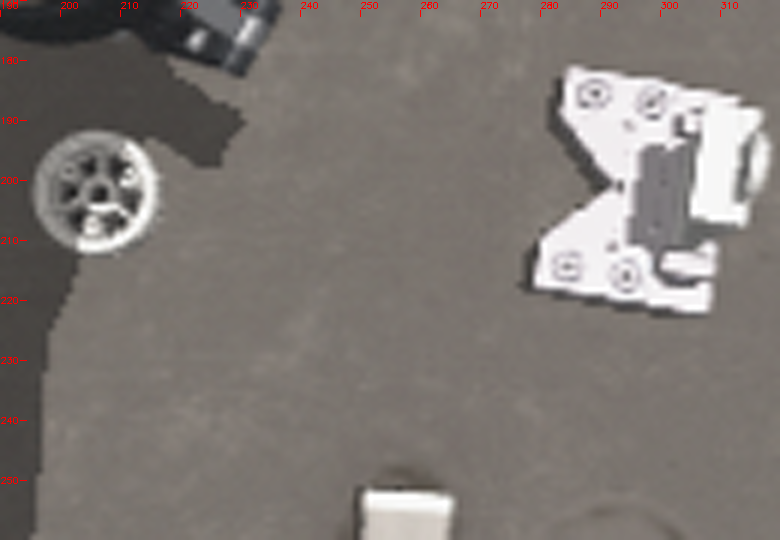

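```bash
cat > push.py <<'E'
from h import *
seat=np.array([.545,-.1255]); an=np.radians(-98.7); u=np.array([np.cos(an),np.sin(an)]); n=np.array([-u[1],u[0]])
O=.030
E
python3 - <<'E'
from push import *
w=np.load('w6.npy',allow_pickle=True).item()
h0=ray(w,(254.5,113),.03)[:2]; print('h0',h0, 'top',ray(robot.get_calibration('top'),(205,202),.03))
st=h0-u*(O+.03)
robot.move_pose([*st,.18],[180,0,81.3])
robot.set_gripper(.026)
robot.line_to([*st,.083],vel=.12)
o=robot.observe(); print(o['tool_pos'],o['gripper_width'],o['time'])
robot.line_to([*(h0-u*(O+.004)),.083],vel=.08)
robot.line_to([*(h0-u*(O-.008)),.083],vel=.03)
cv2.imwrite('pics/w7.png',robot.grab_frame('wrist'));t=robot.grab_frame('top');s=robot.grab_frame('scene')
crop(t,180,170,320,260,5,'t7c.png');crop(s,150,120,310,250,5,'s7c.png')
o=robot.observe(); print(o['tool_pos'],o['ft_force'],o['time'])
E
```

```text
h0 [0.53663579 0.03818226] top [0.53704318 0.03799667 0.03      ]
[0.54623297 0.09748604 0.08382706] 0.02623461611548188 18.45
[0.53994701 0.06002686 0.08298039] [-0.50070668  0.46672596  0.24616605] 19.625
```

View pics/t7c.png

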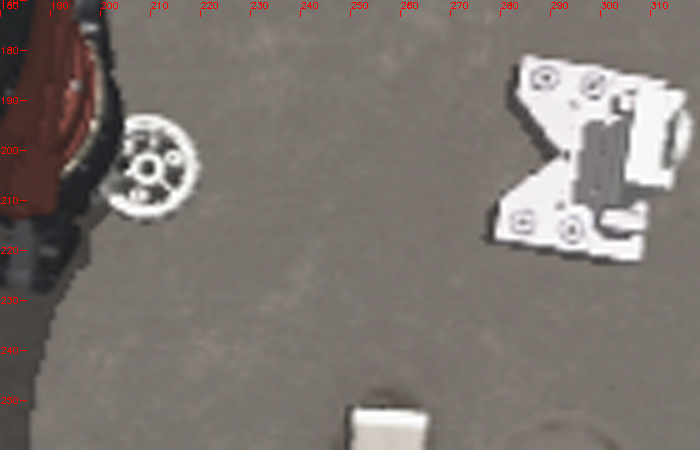

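View pics/s7c.png

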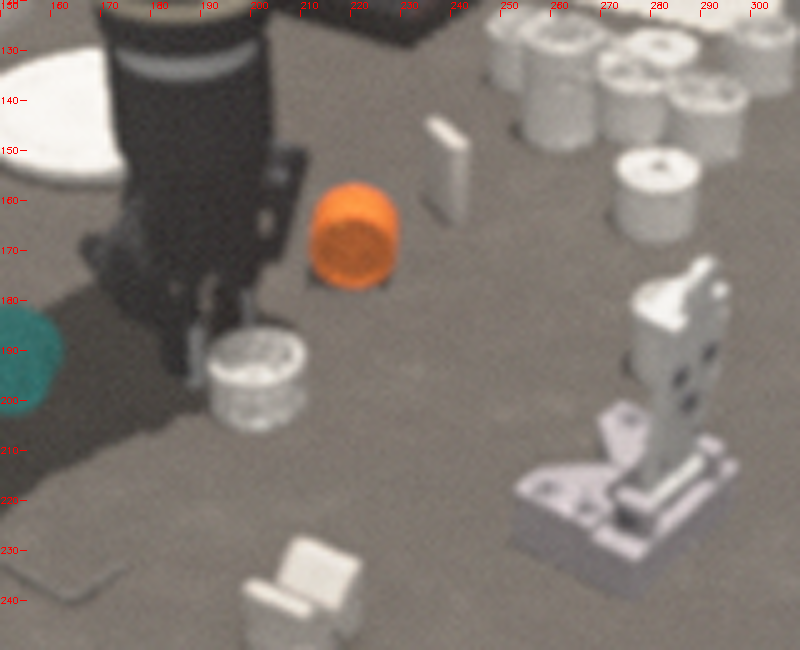

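View pics/w7.png

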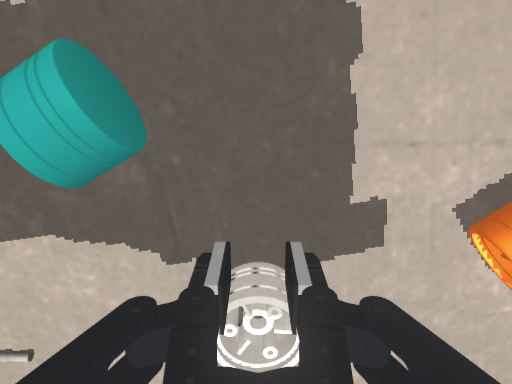

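```bash
python3 - <<'E'
from push import *
tc=robot.get_calibration('top'); tp=robot.observe()['tool_pos'][:2]
h=ray(tc,(207.3,203),.03)[:2]; d=h-tp; print('h',h,'off u',d@u,'n',d@n)
robot.line_to([*(seat-u*(.05+O)),.083],vel=.06)
t=robot.grab_frame('top'); crop(t,200,160,320,250,6,'t8c.png'); cv2.imwrite('pics/w8.png',robot.grab_frame('wrist'))
o=robot.observe(); print(o['tool_pos'],o['ft_force'],o['time'])
E
```

```text
h [0.53478054 0.03273202] off u 0.02776226631457368 n -0.000978387704489872
[ 0.55710517 -0.0462734   0.08303385] [ 0.39344046  0.51759036 -0.79341139] 21.6667
```

View pics/t8c.png

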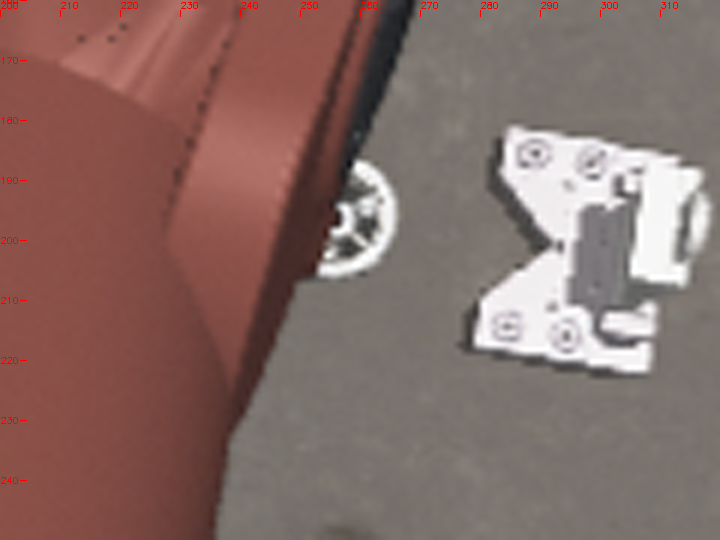

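```bash
python3 - <<'E'
from push import *
robot.line_to([*(seat-u*(.012+O)),.083],vel=.05)
r=robot.line_to([*(seat+u*(.008-O)),.083],vel=.015,guard=4)
o=robot.observe(); d=o['tool_pos'][:2]-seat; print(r,'TCP in seat u,n',d@u,d@n,o['ft_force'],o['time'])
t=robot.grab_frame('top'); crop(t,240,160,320,240,8,'t9c.png'); cv2.imwrite('pics/w9.png',robot.grab_frame('wrist'));
s=robot.grab_frame('scene'); crop(s,200,150,310,250,6,'s9c.png')
E
```

```text
True TCP in seat u,n -0.02898379728607602 0.00011696782469295782 [1.74789266 1.86421482 2.27221534] 23.4583
```

View pics/t9c.png

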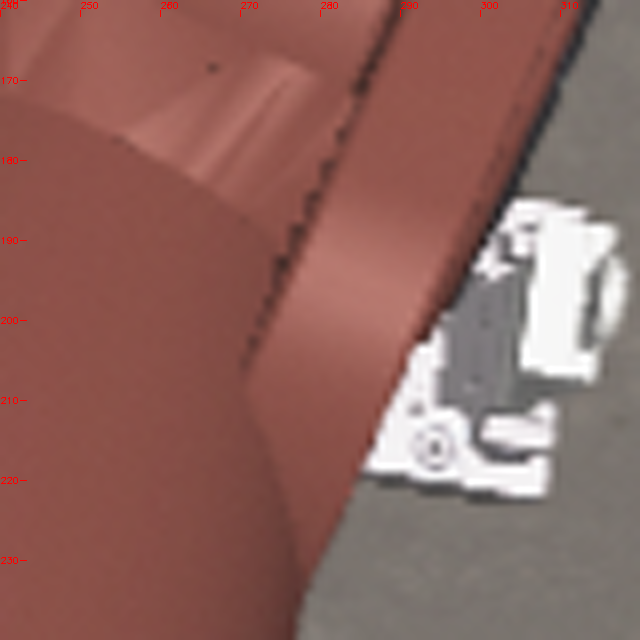

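View pics/s9c.png

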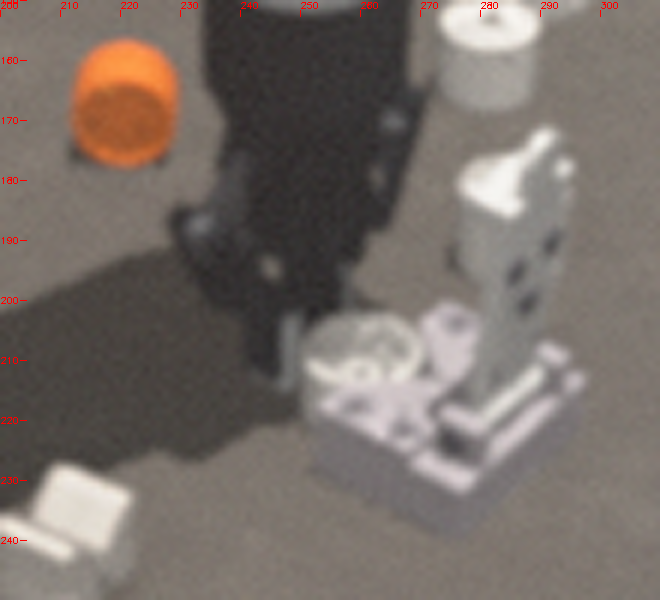

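```bash
python3 - <<'E'
from push import *
r=robot.line_to([*(seat+u*(.006-O)),.083],vel=.012,guard=8)
o=robot.observe(); d=o['tool_pos'][:2]-seat; print(r,'TCP in seat u,n',d@u,d@n,o['ft_force'],o['time'])
robot.line_to([*(seat-u*(O+.05)),.083],vel=.08)
robot.line_to([*(seat-u*(O+.05)),.2],vel=.2)
robot.move_pose([*(seat-u*.05+n*.06),.25],[180,0,81.3+180+45])
w=robot.get_calibration('wrist'); np.save('w10.npy',w,allow_pickle=True)
im=robot.grab_frame('wrist'); cv2.imwrite('pics/w10.png',im)
t=robot.grab_frame('top'); crop(t,240,160,320,240,8,'t10c.png')
print('seat px',proj(w,[*seat,.03]),proj(robot.get_calibration('top'),[*seat,.03]),robot.observe()['time'])
E
```

```text
True TCP in seat u,n -0.028680780500983022 0.00016732123974960207 [2.38264612 1.42984383 2.4139978 ] 23.8833
seat px [[344.75685454 178.71655641]] [[277.34312972 198.66881841]] 28.8083
```

View pics/t10c.png

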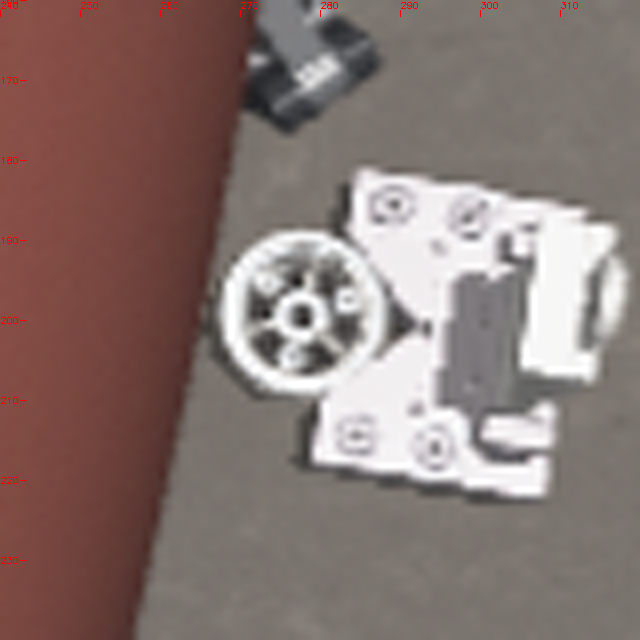

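View pics/w10.png

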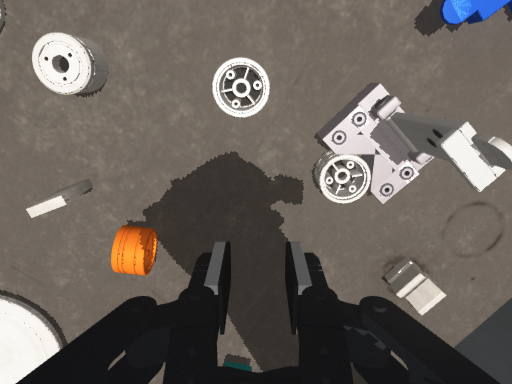

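```bash
cat > leaf.py <<'E'
from push import *
hg=seat+.062*u; HZ=.0355; TR=.0727; F=.011; r=.110
def at(deg,dr=0):
    f=np.radians(deg); rr=r+dr
    s=-rr*np.cos(f)+.0035*np.sin(f); z=HZ+rr*np.sin(f)+.0035*np.cos(f)
    return [*(hg+(s+F)*u),z+TR]
E
python3 - <<'E'
from leaf import *
c=robot.get_calibration('top'); w=np.load('w10.npy',allow_pickle=True).item()
for d in (90,95,100,105,112):
    f=np.radians(d); P=[*(hg-.119*np.cos(f)*u),HZ+.119*np.sin(f)]; print(d,proj(c,P).round(1),proj(w,P).round(1))
st=hg+.085*u
for z in (.2,.3): print(robot.ik([*st,z],[180,0,81.3]), robot.ik([*st,z],[180,0,-98.7]))
print([robot.ik(at(x),[180,0,81.3]) is not None for x in range(0,91,10)],robot.observe()['q'].round(0))
crop(cv2.imread('pics/w10.png'),360,70,512,200,5,'w10c.png')
E
```

```text
90 [[311.4 195.7]] [[498.6 168.1]]
95 [[316.7 196.5]] [[516.  153.6]]
100 [[321.9 197.4]] [[532.3 138.6]]
105 [[326.9 198.4]] [[547.1 123.4]]
112 [[333.6 199.7]] [[564.5 102.4]]
[-40.10221726   4.3474299   -6.92976853  78.72280157   0.
  58.59778274] [ -40.10221726    4.3474299    -6.92976853   78.72280157    0.
 -121.40221726]
[-40.10221726   3.93858843   3.03324781  89.09465938   0.
  58.59778274] [ -40.10221726    3.93858843    3.03324781   89.09465938    0.
 -121.40221726]
[True, True, True, True, True, True, True, True, True, True] [ -20.    9.    3.   84.    0. -146.]
```

View pics/w10c.png

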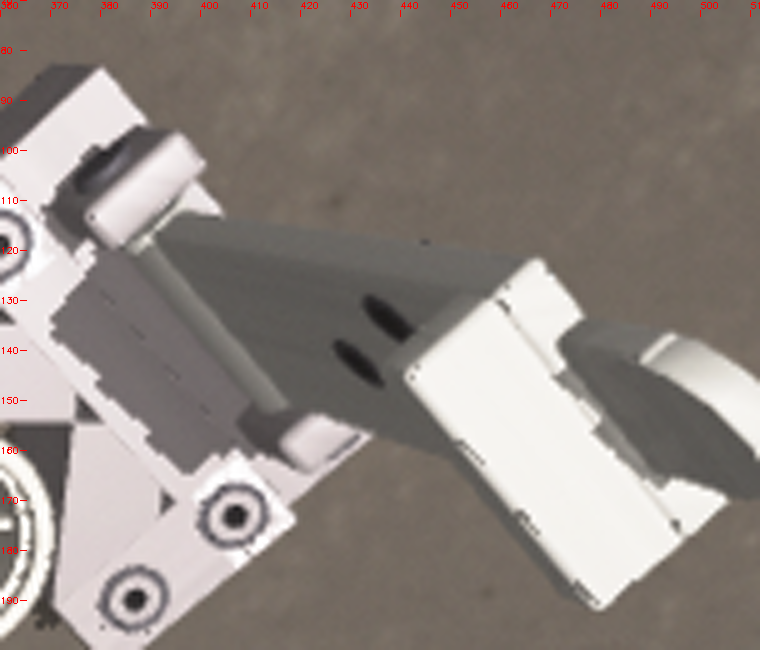

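```bash
python3 - <<'E'
from leaf import *
p=robot.observe()['tool_pos']; robot.line_to([p[0],p[1],.3],vel=.2)
st=hg+.06*u
robot.move_pose([*st,.3],[180,0,-98.7]); robot.set_gripper(0.)
p=at(90)
robot.line_to([*st,p[2]],vel=.15)
cv2.imwrite('pics/w11.png',robot.grab_frame('wrist')); cv2.imwrite('pics/s11.png',robot.grab_frame('scene'))
crop(cv2.imread('pics/s11.png'),200,100,330,250,4,'s11c.png')
o=robot.observe(); print(o['tool_pos'],o['tcp_rot'],o['ft_force'],o['time'])
E
```

```text
[ 0.52707793 -0.24653786  0.21976174] [-1.79889310e+02 -6.36699665e-02 -9.87000249e+01] [-0.88917584  0.04738193  0.78871361] 31.125
```

View pics/w11.png

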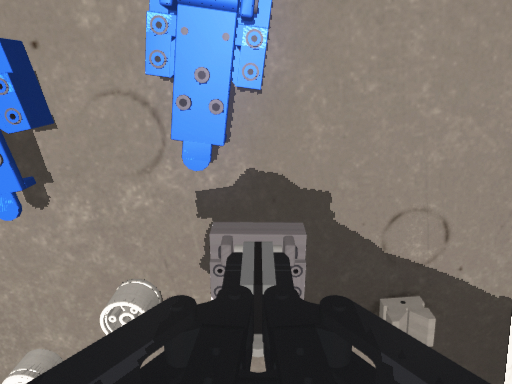

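View pics/s11c.png

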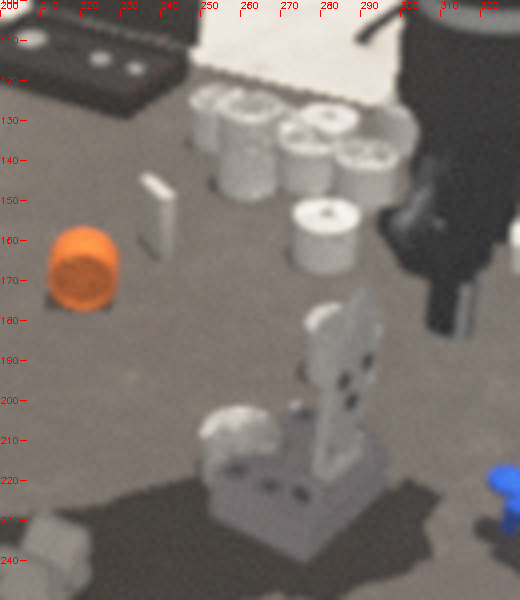

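Fingers are behind the leaf and centred on it (column 257). Now I push it over.

```bash
python3 - <<'E'
from leaf import *
robot.line_to(at(90),vel=.06)
for d in range(82,41,-8): robot.line_to(at(d),vel=.06,guard=25)
s=robot.grab_frame('scene'); crop(s,200,100,330,250,4,'s12c.png'); cv2.imwrite('pics/w12.png',robot.grab_frame('wrist'))
o=robot.observe(); print(o['tool_pos'],at(42),o['ft_force'],o['time'])
E
```

```text
[ 0.5459436 -0.1191285  0.1843934] [np.float64(0.5459686703117174), np.float64(-0.11916971116578189), np.float64(0.18440537358864528)] [-0.82509636 -0.07104374 -0.16062816] 34.5833
```

View pics/s12c.png

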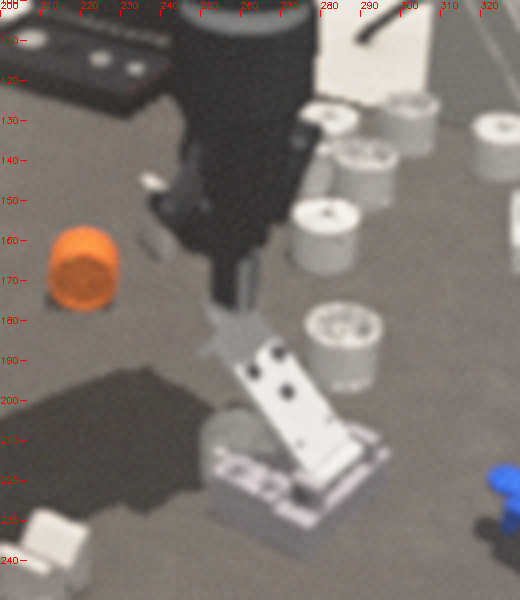

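View pics/w12.png

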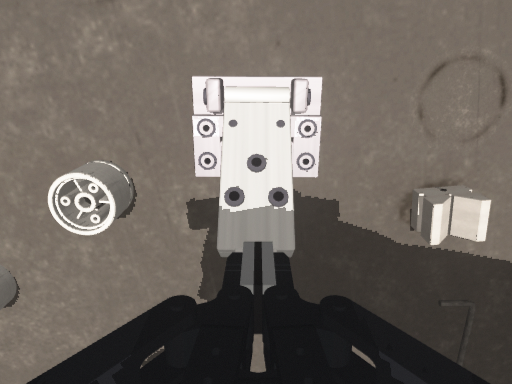

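The leaf is following at about 42°, with the finger at its end. I continue until it is shut, with a light guarded press.

```bash
python3 - <<'E'
from leaf import *
for d in (34,26,18,10,4):
    g=robot.line_to(at(d),vel=.06,guard=20)
    if g: print('guard at',d)
p=at(0); p[2]-=.003
g=robot.line_to(p,vel=.015,guard=10)
o=robot.observe(); print(g,o['tool_pos'],'tip z',o['tool_pos'][2]-TR,o['ft_force'],o['time'])
robot.pause(.2); print(robot.observe()['ft_force'])
q=robot.observe()['tool_pos']; robot.line_to([q[0],q[1],.25],vel=.15)
robot.move_pose([*(seat+.10*n-.1*u),.3],[180,0,-98.7+0])
w=robot.get_calibration('wrist')
cv2.imwrite('pics/w13.png',robot.grab_frame('wrist')); s=robot.grab_frame('scene'); crop(s,200,100,330,250,4,'s13c.png')
t=robot.grab_frame('top'); cv2.imwrite('pics/t13.png',t); crop(t,190,100,330,240,5,'t13c.png')
print(robot.observe()['time'])
E
```

```text
True [ 0.55079866 -0.08909189  0.11154357] tip z 0.0388435650899792 [-1.76258663  1.03934015  6.3488515 ] 37.125
[-2.98039247  0.09470138  7.1476419 ]
39.125
```

View pics/s13c.png

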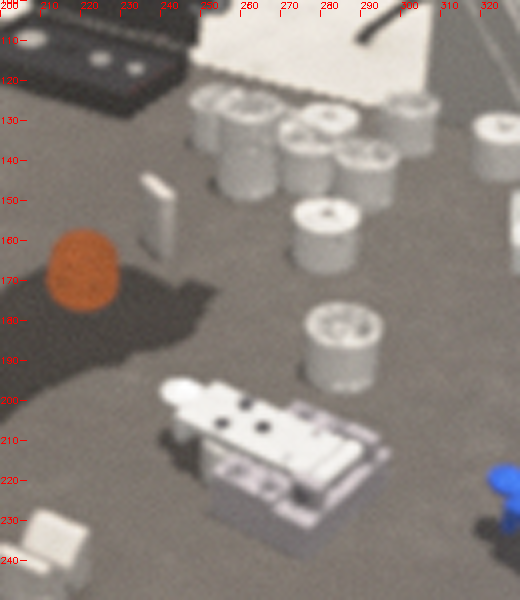

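View pics/t13c.png

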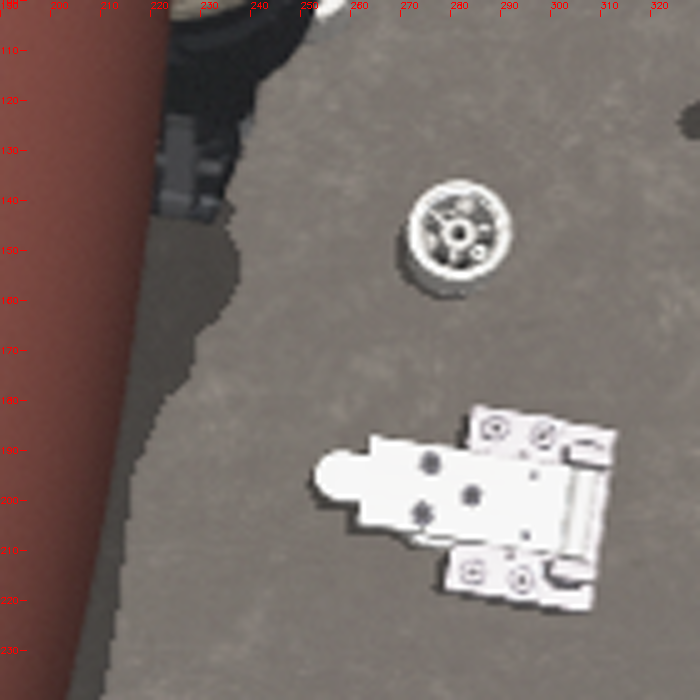

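View pics/w13.png

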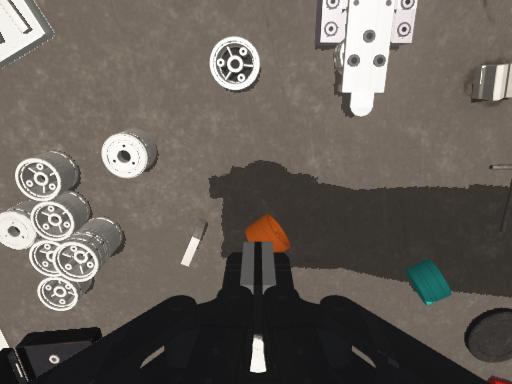

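```bash
python3 - <<'E'
from h import *
a=cv2.imread('pics/top0.png');b=cv2.imread('pics/t13.png'); d=cv2.absdiff(a,b).max(2)
for n,(u,v) in dict(gb=(205,114),tq=(162,227),vb=(257,261),hex=(200,268),spare=(282,148)).items(): print(n,d[v-12:v+12,u-12:u+12].mean().round(1))
robot.job_done(); print(robot.observe()['time'])
E
```

```text
gb 60.5
tq 72.4
vb 2.3
hex 46.6
spare 2.2
the job is handed in; nothing more can be done
the job is handed in; nothing more can be done
```

The job is handed in: the housing stands upright, home in the V, with the checking leaf shut over it. It was done with pushes only and took about 39 s of the 69 s allowed.

- **Tipping:** I pushed high on the open face along the arc about the base rim. A wrist picture partway matched an 18° tilt without sliding. The housing then fell onto its base, open end up.
- **Seating:** I pushed it along the plate with the two fingertips held at a fixed opening behind it. It stopped firmly, and a second push, stopped by its 8 N guard, moved it only 0.3 mm. Its centre in the top picture lay within half a pixel of the calculated seat.
- **Leaf:** I pushed it over from behind and then pressed down lightly. It stopped firmly with the fingertip 38.8 mm above the plate; shut is 39 mm. The last pictures show it lying flat over the housing, with the robot clear above.
- **Bystanders:** In the last top picture the spare housing and V-block had not changed from the start. The picture comparison failed for the gauge block, hex key and turquoise part, because the arm or its shadow covered them. The gauge block and the orange and turquoise parts looked untouched in the last scene and wrist pictures. The hex key was mostly out of view there, but no move went near it.

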